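Put the rinsed staining jar upside down on the free drying peg

TASK

Pick up the rinsed square staining jar that lies on its side and put it upside down over the peg of the empty drying stand, its rim resting flat on the stand's steel base all round, then let go of it. Set it down gently, do not drop it, and leave the jar that is already drying and everything else on the bench where they are.

Things in the scene. Friction and masses are not known exactly. Their poses are not given: they have to be found in the camera images.
- jar: the jar to hang: white plastic, open at one end, 40 x 40 mm square outside, 90 mm long, 3 mm walls and bottom (inside 34 x 34, 87 deep), 70 g. Starts lying on a flat side, mouth roughly to the robot's left (+y). Origin: centre of its outer volume (20 mm above the bench when lying); x axis: along its length from closed bottom to mouth (straight down when it hangs); y, z square to its sides
- jar_mouth (a point): centre of the jar's mouth, in the plane of its rim, 45 mm from the jar's origin along its x axis; axes as jar
- free_stand: the empty drying stand, fixed to the bench: a round steel base 100 mm across and 12 mm thick with one upright grey peg in its centre, 18 mm thick, rising 60 mm above the base, its top 8 mm tapering to 10 mm across. Origin: centre of the base's underside on the bench, z up along the peg. It may stand on the left or on the right
- free_stand_peg_tip (a point): centre of the top of the empty stand's peg, 72 mm above the bench
- free_stand_deck (a point): centre of the top face of the empty stand's steel base (on the peg's axis, 12 mm above the bench), where the jar's rim comes to rest
- used_stand: an identical fixed stand whose peg is taken by another jar; origin as for the empty stand
- drying_jar: a jar of the same kind and size, already upside down on the other stand; leave alone. Origin: its centre, 57 mm above the bench; z up, towards its closed bottom
- small_dish: small closed clear plastic dish, 58 mm across, 14 mm high, origin under its centre; bystander
- large_dish: large closed clear plastic dish, 113 mm across, 18 mm high, three wooden picks on it, origin under its centre; bystander
- slide_box: flat box of slides, 80 (x) x 34 (y) x 24 mm high, origin under its centre; bystander
- tip_box: grey box of pipette tips, 80 (x) x 120 (y) x 56 mm high, origin under its centre; bystander
- screw_jar: low round white jar with a screw cap, 56 mm across, 55 mm high, origin under its centre; bystander
- pipette: white hand pipette lying flat, 130 x 30 x 24 mm handle along its x axis with a nose that ends 160 mm from the origin at +x and a button that ends 83 mm from it at -x, origin under the handle's centre; bystander
Mind the look-alikes: they are no part of the job. What is shaped like the jar but turquoise is not meant.

How it is judged:
At the end, for the whole second after the job is handed in: The jar stands upside down (within 0.1 rad) over the empty stand's peg, rim within 4 mm of the steel base and mouth centre within 15 mm of the peg's axis, released and at rest (angle between jar's own x axis and vertical above 3.04 rad and z of jar_mouth in the frame of free_stand_deck below 0.004 m and horizontal distance between jar_mouth and free_stand_deck below 0.015 m and linear speed of jar below 0.02 m/s and angular speed of jar below 0.2 rad/s); the robot touches nothing.
It fails at once if the jar is dropped or knocked flying (faster than 0.5 m/s while the fingers do not touch it, as after a fall of about 13 mm) (contact force between jar and the fingers below 0.05 N and linear speed of jar above 0.5 m/s).
It fails at once if the jar already drying is pushed more than 20 mm or tipped (distance of drying_jar from where it was at the start of the episode above 0.02 m or angle between drying_jar's own z axis and vertical above 0.35 rad).
It fails at once if another thing on the bench (dishes, slide box, tip box, round jar, pipette) is pushed more than 30 mm from its place (distance of any of small_dish, large_dish, slide_box, tip_box, screw_jar, pipette from where it was at the start of the episode above 0.03 m).
It also fails if it takes over 38 s, if anything falls off the work surface, if the arm or the gripper's body presses on something with over 40 N, if the wrist force passes 120 N, or if a joint passes its speed limit or range.

ROBOT

A 6-joint arm with a two-finger parallel gripper is mounted at the origin on the work surface. World frame = base frame: x ahead of the robot, y to its left, z up, the work surface at z = 0. Lengths are in m, angles in rad, forces in N, time in s.
With the tool pointing down it reaches from about 0.3 to 0.825 m from the base axis. Payload 5.4 kg.
Tool frame: the origin (TCP) lies at the very end of the fingers, on their centre line; the grasp point (between the pads) lies 19 mm behind it (env.hold_point_z is the distance from the TCP to the grasp point, in m); z points along the fingers, y is the line along which they close (so a half turn about z gives the same grasp; the last joint's range is limited). The gripper opens to 92 mm and grips with 3 to 60 N. Pads are 20 mm wide; open, the fingers measure 128 mm over their backs; the gripper's body (75 mm by 189 mm) begins 69 mm behind the grasp point.
Start: joints at [0.923, 0.158, 1.597, -0, 1.386, -0.21], TCP at [0.244, 0.521, 0.215] pointing down, gripper open.
Joint ranges: [-2.91, 2.91], [-0.94, 2.29], [0.18, 2.7], [-1.29, 4.43], [0.17, 2.64], [-3, 3]. Speed limits (rad/s): [2.57, 2.57, 3.14, 3.14, 3.14, 3.14].

INTERFACE

Orientations are given as a rotation vector (axis times angle).
In Python, from station import env, get_image gives the robot as it stands. The module is installed in compiled form; this text tells all that it offers.
- The arm moves only by the tool move_arm, never from a script. Its argument "targets" is a list of rows, each a list of 7 numbers: the shift along the tool's x, y, z each as a share of 0.15 m, from -1 to 1, then the turn, a rotation vector about the tool's x, y, z each as a share of 1.5 rad, from -1 to 1, then the finger opening in mm, from 0 to 91.9. In form: [[x, y, z, rx, ry, rz, grip], ...]. A call has 1 to 10 rows; each row shifts and turns the commanded pose from where the row before left it, along the tool's axes as they then stand; what a row does not reach is not made up. A row lasts 1/8 s, in which the tool goes at most 62.5 mm and 10.7 degrees, less where a joint would pass 70% of its speed; a pose out of reach is approached as far as the arm can. A call with a number of a shift or a turn outside -1 to 1 is refused whole. A call with a gripper value outside its range is refused whole. The fingers move at their own pace and stop on an object; "force" is the grip in N (left out, the last holds). Time passes only in rows, so rows that do not move let the fingers close. It gives the time, the measured TCP pose, the force, the opening and the grip force at its end, in the units of the state.
- env.state(): the state, without advancing time (a new reading comes with each control period).
- get_image(name): name is "scene" or "side" or "wrist"; returns a dict with "img" (480x640x3 uint8, red, green, blue), "fx", "fy", "cx", "cy" (pixels), "distortion" ([k1, k2, p1, p2, k3] as OpenCV has them; the pictures are not rectified), "R" (3x3) and "t" (3): a world point X has camera coordinates R X + t; the wrist camera has in their place "mount" (4x4, takes a point from camera to tool coordinates, whose origin is the TCP and whose axes are the flange's). Camera axes: x right, y down, z forward; pixel columns grow to the right and rows downward; lengths in m; the calibration is good to about 2 mm. A picture is of the moment at which its call begins: read the wrist's pose just before it. There is no depth.
- env.finish_job(): hands the job in; it is judged then, once.
The state is a dict: "time_s": time; "qpos": joint angles; "joint_vel": joint speeds; "joint_efforts": joint torques, N m; "tool_pos": TCP position; "tool_rot": TCP orientation; "wrist_force": force on the tool from outside, world axes, zero at the start; "wrist_torque": the same for the moment, N m; "width": finger opening in m; "grip_force": force on a finger pad.
Only numpy, scipy, OpenCV 4.12 (cv2) and the standard library are available. Lean on these libraries where they do the work, as an engineer would, in place of code of your own. Each camera call takes 0.05 s, during which the arm holds its last target. There are 200 camera calls.

## Working session

There is one attempt and no reset: what is moved stays moved. The work goes in short steps, Python scripts to look and compute and a tool call to move; the robot and the scene stay as the last step left them, time stands still between calls to the robot, and variables do not carry over. Pictures are saved under pics/ and viewed, at most 10 in all, crops included, and the job is handed in when it is done.

Besides the shell and the picture viewer there is one more tool, called after "Request:" as name([rows], argument=value, ...), one row to a line, values as JSON. move_arm: Moves the arm, as the interface text tells. Shift numbers are shares of 0.15 m and turn numbers shares of 1.5 rad, none past 1 either way. Its arguments: {"type":"object","properties":{"targets":{"type":"array"},"force":{"type":"number"}},"required":["targets"]}

```bash
mkdir -p pics; cat > h.py <<'E'
import numpy as np, cv2, pickle
from scipy.spatial.transform import Rotation as Ro
from station import env, get_image
def cam(name):
    s=env.state(); d=get_image(name); K=np.array([[d['fx'],0,d['cx']],[0,d['fy'],d['cy']],[0,0,1.]])
    D=np.array(d['distortion'],float)
    if 'mount' in d:
        T=np.eye(4);T[:3,:3]=Ro.from_rotvec(s['tool_rot']).as_matrix();T[:3,3]=s['tool_pos']
        W=np.linalg.inv(T@np.array(d['mount'])); R,t=W[:3,:3],W[:3,3]
    else: R,t=np.array(d['R']),np.array(d['t'])
    return dict(img=d['img'],K=K,D=D,R=R,t=t)
def save(c,f,crop=None,sc=1):
    im=c['img'][...,::-1]
    if crop: x0,y0,x1,y1=crop; im=im[y0:y1,x0:x1]
    cv2.imwrite('pics/'+f,cv2.resize(im,None,fx=sc,fy=sc,interpolation=cv2.INTER_CUBIC))
def ray(c,p):
    u=cv2.undistortPoints(np.array([[p]],float),c['K'],c['D'])[0,0]
    o=-c['R'].T@c['t']; d=c['R'].T@np.array([*u,1]); return o,d/np.linalg.norm(d)
def onz(c,p,z):
    o,d=ray(c,p); return o+d*(z-o[2])/d[2]
def tri(*obs):
    A=0;b=0
    for c,p in obs:
        o,d=ray(c,p);M=np.eye(3)-np.outer(d,d);A=A+M;b=b+M@o
    X=np.linalg.solve(A,b); return X,[np.linalg.norm(np.cross(X-ray(c,p)[0],ray(c,p)[1])) for c,p in obs]
def proj(c,X):
    return cv2.projectPoints(np.array(X,float).reshape(-1,3),cv2.Rodrigues(c['R'])[0],c['t'],c['K'],c['D'])[0][:,0]
E
python3 - <<'E'
from h import *
cs={n:cam(n) for n in ('scene','side','wrist')}
pickle.dump(cs,open('c0.pkl','wb'))
for n in cs: save(cs[n],n+'0.png'); print(n,-cs[n]['R'].T@cs[n]['t'])
print(env.state())
E
```

```text
scene [1.38500428 0.08321448 0.8594087 ]
side [ 0.04290495 -0.59882891  0.70382922]
wrist [0.17229242 0.55290517 0.38323919]
{'time_s': 0.15, 'qpos': array([ 9.22896526e-01,  1.58861206e-01,  1.59793124e+00, -4.23845710e-06,
        1.38621540e+00, -2.10090852e-01]), 'joint_vel': array([ 0.00026335, -0.00120307, -0.00399205, -0.00014613, -0.00157657,
       -0.00200717]), 'joint_efforts': array([ 6.53168099e-04, -3.85913408e+01, -3.22434461e+01,  7.00463215e-02,
        3.50880716e-02, -7.36719016e-05]), 'tool_pos': array([0.24349252, 0.52036673, 0.21387519]), 'tool_rot': array([-6.82101079e-01, -3.06605022e+00,  2.02387886e-03]), 'wrist_force': array([-0.44055623,  0.58009401,  0.01262566]), 'wrist_torque': array([-0.00459303, -0.01597584,  0.04614305]), 'grip_force': 0.0, 'width': 0.09153496976673996}
```

View pics/scene0.png

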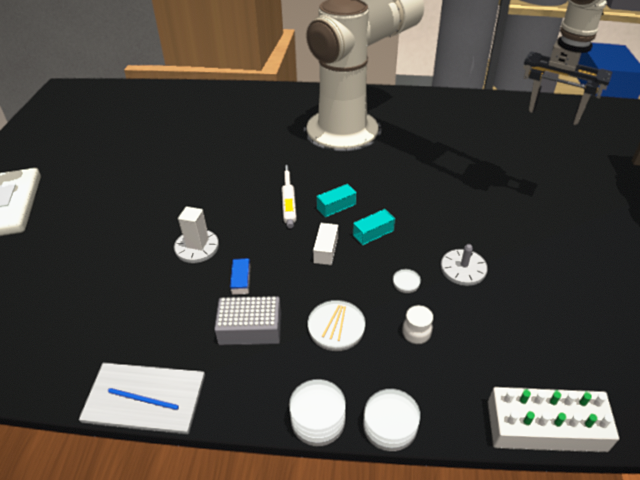

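View pics/side0.png

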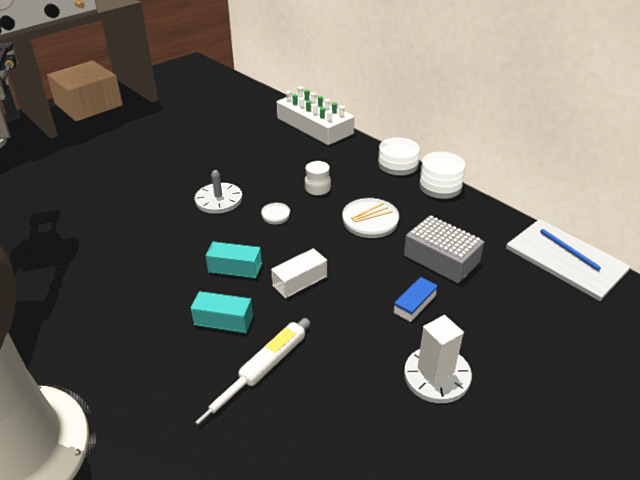

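White candidates: jar lying at scene (326,244) / side (300,272), and the drying jar at scene (193,230), already on a peg. The turquoise blocks at scene (337,200) and (374,226) are not meant. The lying white one fits. The empty stand's peg is at scene (467,255) / side (217,183). I'll confirm this with enlarged crops.

```bash
python3 - <<'E'
from h import *
cs=pickle.load(open('c0.pkl','rb'))
f=lambda n,x,y,w,h,s: cv2.resize(cs[n]['img'][y:y+h,x:x+w,::-1],None,fx=s,fy=s,interpolation=cv2.INTER_CUBIC)
a=np.hstack([f('scene',300,215,50,60,5),f('scene',435,235,60,60,5)])
b=np.hstack([f('side',260,240,80,60,5),f('side',190,160,60,60,5)[:, :300]])
a=cv2.copyMakeBorder(a,0,0,0,b.shape[1]-a.shape[1],cv2.BORDER_CONSTANT)
cv2.imwrite('pics/crop1.png',np.vstack([a,b]))
E
```

```text
(no output)
```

View pics/crop1.png

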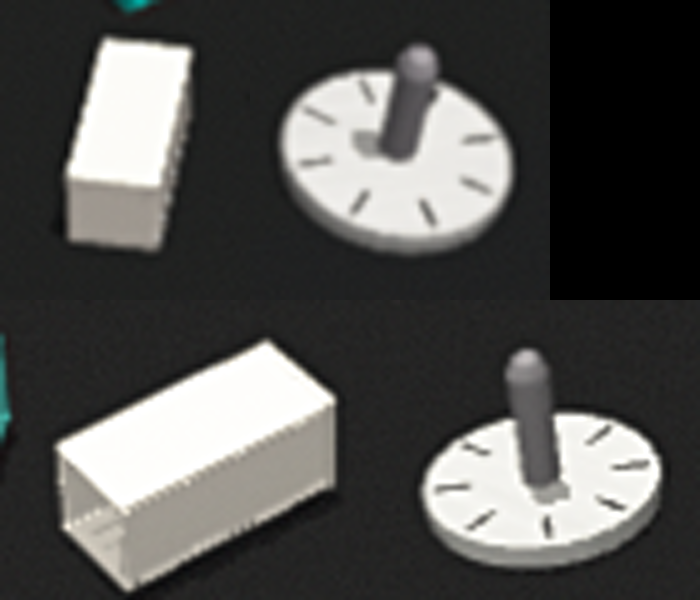

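```bash
cat > fit.py <<'E'
from h import *
from scipy.optimize import minimize
cs=pickle.load(open('c0.pkl','rb'))
o=.4
S=np.array([(320.6,222.6),(338.4,224.2),(332,252.6),(313.6,250.6)])-o
P=np.array([(285.2,282.4),(271.6,268.8),(313.2,248),(327,260)])-o
for s,p in zip(S,P): X,e=tri((cs['scene'],s),(cs['side'],p)); print('jar top corner',X.round(4),np.round(e,4))
for s,p,n in (((468.6,244.3),(215.4,170.3),'tip'),):
    X,e=tri((cs['scene'],np.array(s)-o),(cs['side'],np.array(p)-o)); print(n,X.round(4),np.round(e,4))
up=8
def hullmask(c,pts,box):
    x0,y0,x1,y1=box; q=(proj(c,pts)-[x0,y0]+.5)*up-.5
    m=np.zeros(((y1-y0)*up,(x1-x0)*up),np.uint8)
    cv2.fillConvexPoly(m,cv2.convexHull(q.astype(np.float32)).round().astype(np.int32),255)
    return m>0
def obs(c,box):
    x0,y0,x1,y1=box; g=cv2.cvtColor(c['img'],cv2.COLOR_RGB2GRAY)[y0:y1,x0:x1]
    return cv2.resize(g,None,fx=up,fy=up,interpolation=cv2.INTER_LINEAR)>80
def fit(f,x0,boxes,steps):
    ob={n:obs(cs[n],b) for n,b in boxes.items()}
    cost=lambda x:sum((hullmask(cs[n],f(x),b)^ob[n]).mean() for n,b in boxes.items())
    S=np.vstack([x0]+[np.array(x0)+np.eye(len(x0))[i]*steps[i] for i in range(len(x0))])
    r=minimize(cost,x0,method='Nelder-Mead',options=dict(initial_simplex=S,xatol=1e-5,fatol=1e-7)); return r.x,cost(x0),r.fun
def jar(x):
    c,s=np.cos(x[2]),np.sin(x[2])
    return [(x[0]+c*a-s*b,x[1]+s*a+c*b,z) for a in(-.045,.045) for b in(-.02,.02) for z in(x[3]-.04,x[3])]
def disk(x):
    return [(x[0]+.05*np.cos(a),x[1]+.05*np.sin(a),z) for a in np.linspace(0,6.28,60) for z in(x[2]-.012,x[2])]
C=np.mean([tri((cs['scene'],s),(cs['side'],p))[0] for s,p in zip(S,P)],0)
A=[tri((cs['scene'],s),(cs['side'],p))[0] for s,p in zip(S,P)]
d=A[0]+A[1]-A[2]-A[3]; yaw=np.arctan2(d[1],d[0])
print('jar',fit(jar,[*C[:2],yaw,.04],dict(scene=(305,217,347,272),side=(265,242,335,305)),[.004,.004,.05,.004]),C)
X=onz(cs['scene'],(464.5,265),.012)
print('stand',fit(disk,[X[0],X[1],.012],dict(scene=(435,252,495,290),side=(190,184,250,220)),[.004,.004,.004]),X)
# neighbours
for n,p,z in (('teal1',(337,195),.03),('teal2',(374,222),.03),('pip',(290,205),.012),('dish',(407,281),.01),('ldish',(337,325),.01),('screw',(418,325),.05)): print(n,onz(cs['scene'],p,z).round(3))
E
python3 fit.py
```

```text
jar top corner [ 0.4734 -0.0212  0.04  ] [0.0022 0.0022]
jar top corner [0.4772 0.0203 0.041 ] [0.0023 0.0023]
jar top corner [0.5681 0.0138 0.0398] [0.001 0.001]
jar top corner [ 0.5644 -0.0269  0.0394] [0.001 0.001]
tip [0.5575 0.3048 0.0752] [0.0014 0.0014]
jar (array([ 0.52061706, -0.0039599 ,  3.0579048 ,  0.04092276]), np.float64(0.04419320758606473), np.float64(0.0379499716553288)) [ 0.52074885 -0.00348608  0.04003677]
stand (array([0.55720448, 0.30615098, 0.01299324]), np.float64(0.08026011208576998), np.float64(0.06562538072612087)) [0.55770876 0.30857847 0.012     ]
teal1 [0.356 0.011 0.03 ]
teal2 [0.45  0.105 0.03 ]
pip [ 0.382 -0.104  0.012]
dish [0.613 0.18  0.01 ]
ldish [0.741 0.039 0.01 ]
screw [0.76  0.194 0.05 ]
```

The crops show the hollow mouth at the end nearer the robot (side, lower left), so the mouth points along about -x. The jar's centre is at about (0.521,-0.004) with its top at 0.040. The stand is at about (0.557,0.306) with its deck at 0.012-0.013.

Request:
move_arm([
  [-0.32, -0.24, 0, 0, 0, 0, 91],
  [-0.32, -0.24, 0, 0, 0, 0, 91],
  [-0.32, -0.24, 0, 0, 0, 0, 91],
  [-0.32, -0.24, 0, 0, 0, 0, 91],
  [-0.32, -0.24, 0, 0, 0, 0, 91],
  [-0.32, -0.24, 0, 0, 0, 0, 91],
  [-0.32, -0.24, 0, 0, 0, 0, 91],
  [-0.32, -0.24, 0, 0, 0, 0, 91],
  [-0.32, -0.24, 0, 0, 0, 0, 91],
  [0, 0, 0, 0, 0, -0.12, 91],
])

```text
time_s: 1.4
tool_pos: [0.4988, 0.0406, 0.2143]
tool_rot: [-0.405, -3.115, 0.001]
wrist_force: [-0.5, 0.6, 1.4]
width: 0.0908
grip_force: 0.0
```

```bash
cat > st.py <<'E'
from h import *
s=env.state(); R=Ro.from_rotvec(s['tool_rot']).as_matrix()
print(round(s['time_s'],2),'q',s['qpos'].round(3),'p',s['tool_pos'].round(4),'x',R[:,0].round(3),'y',R[:,1].round(3),'z',R[:,2].round(3),'F',s['wrist_force'].round(1),'w',round(s['width'],4),'g',round(s['grip_force'],1))
open('log.txt','a').write(repr((list(s['qpos']),list(s['tool_pos']),list(s['tool_rot'])))+'\n')
E
python3 st.py
```

```text
1.4 q [-1.600e-01 -3.700e-02  1.802e+00 -1.000e-03  1.377e+00 -1.472e+00] p [0.4988 0.0406 0.2143] x [-0.967  0.256  0.   ] y [ 0.256  0.967 -0.001] z [-0.    -0.001 -1.   ] F [-0.5  0.6  1.4] w 0.0908 g 0.0
```

Request:
move_arm([
  [-0.19, -0.11, 0, 0, 0, 0, 91],
  [-0.19, -0.11, 0, 0, 0, 0, 91],
  [0, 0, 0, 0, 0, -0.12, 91],
  [0, 0, 0, 0, 0.115, 0, 91],
  [0, 0, 0, 0, 0.117, 0, 91],
  [0, 0, 0, 0, 0.117, 0, 91],
  [0, 0, 0, 0, 0, 0, 91],
])

```text
time_s: 2.28
tool_pos: [0.5441, -0.0023, 0.2093]
tool_rot: [-0.101, -2.608, -0.029]
wrist_force: [-0.9, 0.3, -0.6]
width: 0.0911
grip_force: 0.0
```

```bash
python3 st.py; python3 - <<'E'
from h import *
c=cam('wrist'); pickle.dump(c,open('w1.pkl','wb')); save(c,'w1.png')
print(proj(c,[(.475,0,.04),(.566,-.007,.04)]))
E
```

```text
2.27 q [-0.192  0.532  1.226 -0.06   1.912 -1.69 ] p [ 0.5441 -0.0023  0.2093] x [-0.859  0.067  0.507] y [0.078 0.997 0.001] z [-0.505  0.04  -0.862] F [-0.9  0.3 -0.6] w 0.0911 g 0.0
[[325.50536531 237.29056372]
 [325.43457503 341.61049196]]
```

View pics/w1.png

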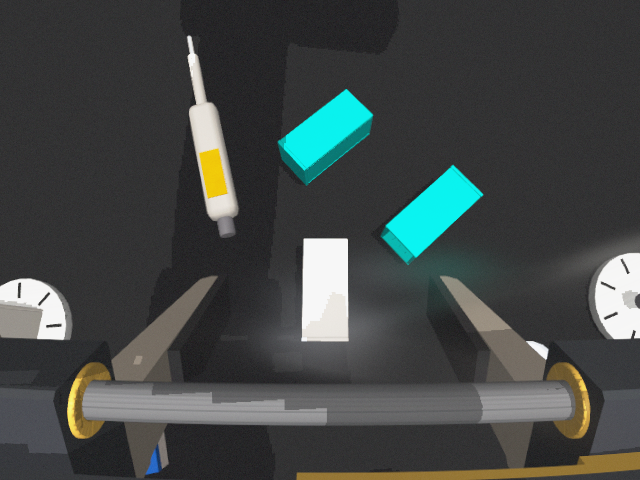

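The wrist view shows the white jar at (303-348, 238-341), exactly where it was predicted and square to the fingers. The teal blocks are clear of the path.

Request:
move_arm([
  [-0.12, -0.005, 0.236, 0, 0, 0, 70],
  [-0.12, -0.005, 0.236, 0, 0, 0, 70],
  [-0.12, -0.005, 0.236, 0, 0, 0, 70],
  [-0.12, -0.005, 0.236, 0, 0, 0, 70],
  [-0.058, 0, 0.117, 0, 0, 0, 70],
  [-0.058, 0, 0.117, 0, 0, 0, 70],
  [0, 0, 0, 0, 0, 0, 70],
], force=15)

```text
time_s: 3.2
tool_pos: [0.5328, -0.0043, 0.0167]
tool_rot: [-0.102, -2.616, -0.027]
wrist_force: [-0.1, -0.9, -0.3]
width: 0.0699
grip_force: 0.0
```

```bash
python3 st.py; cat > fk.py <<'E'
from h import *
e=lambda a,t:Ro.from_rotvec(t*np.array(a)).as_matrix()
Z=[0,0,1];Y=[0,1,0]
def chain(q):
    M=[np.eye(3)]
    for a,t in zip((Z,Y,Y,Z,Y,Z),q): M.append(M[-1]@e(a,t))
    return M
if __name__=='__main__':
    L=[eval(l) for l in open('log.txt')]
    for q,p,r in L: 
        R=Ro.from_rotvec(r).as_matrix(); print((chain(q)[-1].T@R).round(3).tolist())
E
python3 fk.py
```

```text
3.2 q [-0.198  0.714  1.364 -0.06   1.585 -1.676] p [ 0.5328 -0.0043  0.0167] x [-0.863  0.067  0.5  ] y [0.078 0.997 0.   ] z [-0.499  0.039 -0.866] F [-0.1 -0.9 -0.3] w 0.0699 g 0.0
[[0.0, -1.0, -0.0], [1.0, 0.0, -0.0], [0.0, -0.0, 1.0]]
[[0.0, -1.0, -0.0], [1.0, 0.0, 0.0], [-0.0, -0.0, 1.0]]
[[0.0, -1.0, -0.0], [1.0, 0.0, -0.0], [0.0, -0.0, 1.0]]
```

Request:
move_arm([
  [-0.007, 0, 0.03, 0, 0, 0, 70],
  [0, 0, 0, 0, 0, 0, 30],
  [0, 0, 0, 0, 0, 0, 30],
  [0, 0, 0, 0, 0, 0, 30],
  [0, 0, 0, 0, 0, 0, 30],
  [0, 0, 0, 0, 0, 0, 30],
  [0, 0, 0, 0, 0, 0, 30],
], force=15)

```text
time_s: 4.08
tool_pos: [0.5322, -0.0044, 0.0127]
tool_rot: [-0.102, -2.617, -0.027]
wrist_force: [-0.0, 1.1, 1.5]
width: 0.04
grip_force: 15.0
```

```bash
python3 st.py; cat >> fk.py <<'E'
    # position model: sum of M_k o_k, linear; o1 z merges, min-norm
    A=[];b=[]
    L.insert(0,([0.922896526,0.158861206,1.59793124,-4e-6,1.3862154,-.210090852],[0.24349252,0.52036673,0.21387519],0))
    for q,p,_ in L: A.append(np.hstack(chain(q)[1:])); b.append(p)
    A=np.vstack(A);b=np.hstack(b)
    # free: a1,lat,H | L1z | L2x,L2z | Lt z
    cols=[0,1,2, 5, 6,8, 14]
    o,res,rk,sv=np.linalg.lstsq(A[:,cols],b,rcond=1e-4); print(dict(zip(['a1','lat','H','L1','L2x','L2z','Lt'],o.round(4))),rk,np.abs(A[:,cols]@o-b).max())
E
python3 fk.py
```

```text
4.08 q [-0.198  0.718  1.367 -0.06   1.577 -1.676] p [ 0.5322 -0.0044  0.0127] x [-0.864  0.067  0.499] y [ 0.078  0.997 -0.   ] z [-0.498  0.039 -0.866] F [-0.   1.1  1.5] w 0.04 g 15.0
[[0.0, -1.0, -0.0], [1.0, 0.0, -0.0], [0.0, -0.0, 1.0]]
[[0.0, -1.0, -0.0], [1.0, 0.0, 0.0], [-0.0, -0.0, 1.0]]
[[0.0, -1.0, -0.0], [1.0, 0.0, -0.0], [0.0, -0.0, 1.0]]
[[0.0, -1.0, -0.0], [1.0, 0.0, -0.0], [0.0, -0.0, 1.0]]
{'a1': np.float64(-0.0), 'lat': np.float64(0.1199), 'H': np.float64(0.2981), 'L1': np.float64(0.3857), 'L2x': np.float64(0.0478), 'L2z': np.float64(0.5191), 'Lt': np.float64(0.3221)} 7 5.5816047089818355e-08
```

```bash
cat > ik.py <<'E'
from fk import *
from scipy.optimize import least_squares
R0=np.array([[0,-1,0],[1,0,0],[0,0,1.]])
O=[np.array(v) for v in ((0,.1199,.2981),(0,0,.3857),(.0478,0,.5191),(0,0,0),(0,0,.3221),(0,0,0))]
lo=np.array([-2.91,-.94,.18,-1.29,.17,-3]);hi=np.array([2.91,2.29,2.7,4.43,2.64,3])
def fk(q):
    M=chain(q)[1:]; P=np.cumsum([m@o for m,o in zip(M,O)],0); return P,M[-1]@R0   # P: shoulder,elbow,wrist,wrist,tcp
def ik(p,R,q0):
    f=lambda q:(lambda a:np.r_[(a[0][-1]-p),.3*Ro.from_matrix(a[1].T@R).as_rotvec()])(fk(q))
    r=least_squares(f,np.clip(q0,lo+.02,hi-.02),bounds=(lo+.01,hi-.01)); return r.x,np.abs(r.fun).max()
mt=np.array([.0526,0,.0220]); deck=np.array([.5573,.3055,.0125])
ang=np.arctan2(.499,.866)
def Rfin(h):  # mouth down, tool z heading h
    # tool y horizontal; z_t = cos(ang)*heading - sin(ang)*up
    H=np.array([np.cos(h),np.sin(h),0]);U=np.array([0,0,1.])
    z=np.cos(ang)*H-np.sin(ang)*U; x=-np.sin(ang)*H-np.cos(ang)*U; return np.c_[x,np.cross(z,x),z]
E
python3 - <<'E'
from ik import *
rng=np.random.default_rng(0); qs=np.array([-.198,.718,1.367,-.06,1.577,-1.676])
P,R=fk(qs); print(P[-1],P[2])
out=[]
for h in np.arange(-3.1,3.1,.26):
    R=Rfin(h); p=deck+[0,0,.12]-R@mt; pd=deck-R@mt
    for k in range(12):
        q0=lo+(hi-lo)*rng.random(6) if k>1 else np.array([.3,.5,1.5,k*1.57,1.5,0])
        q,e=ik(p,R,q0)
        if e>1e-4: continue
        q2,e2=ik(pd,R,q)
        if e2>1e-4 or np.abs(q2-q).max()>1.2: continue
        m=np.minimum(np.r_[q,q2]-np.r_[lo,lo],np.r_[hi,hi]-np.r_[q,q2]).min()
        if m<.1 : continue
        t=(np.round(q,1)).tolist()
        if any(o[2]==t for o in out): continue
        out.append((round(np.abs(q-qs).max(),2),round(h,2),t,q2.round(2).tolist(),fk(q2)[0][2].round(2).tolist(),round(m,2)))
for o in sorted(out,key=lambda a:a[0])[:14]: print(*o)
E
```

```text
[ 0.53191351 -0.00412673  0.01269111] [ 0.692463   -0.01663865  0.29164581]
2.15 -1.02 [0.7, 0.6, 1.4, -1.0, 1.5, 0.5] [0.74, 0.79, 1.4, -1.04, 1.41, 0.63] [0.42, 0.54, 0.23] 0.25
2.2 -1.28 [0.7, 0.8, 1.2, -0.9, 1.7, 0.5] [0.71, 0.92, 1.18, -0.92, 1.62, 0.66] [0.48, 0.57, 0.23] 0.36
2.27 -1.54 [0.7, 0.9, 1.0, -0.8, 1.9, 0.6] [0.66, 1.05, 0.95, -0.81, 1.83, 0.71] [0.55, 0.58, 0.23] 0.44
2.35 -1.8 [0.6, 1.0, 0.7, -0.8, 2.1, 0.7] [0.6, 1.19, 0.71, -0.71, 2.03, 0.78] [0.62, 0.57, 0.23] 0.5
2.45 -2.06 [0.5, 1.2, 0.5, -0.7, 2.3, 0.8] [0.54, 1.32, 0.49, -0.6, 2.22, 0.88] [0.69, 0.55, 0.23] 0.31
3.58 -3.1 [0.2, 1.2, 0.4, 0.3, 2.5, 1.9] [0.23, 1.37, 0.38, 0.24, 2.41, 1.85] [0.83, 0.32, 0.23] 0.1
3.82 2.88 [0.1, 1.1, 0.7, 0.5, 2.4, 2.1] [0.14, 1.22, 0.65, 0.44, 2.23, 2.06] [0.82, 0.24, 0.23] 0.28
3.96 2.62 [0.1, 0.9, 0.9, 0.6, 2.2, 2.3] [0.06, 1.09, 0.88, 0.57, 2.06, 2.19] [0.79, 0.17, 0.23] 0.46
4.06 2.36 [-0.0, 0.8, 1.1, 0.7, 2.0, 2.4] [-0.01, 0.96, 1.11, 0.69, 1.88, 2.27] [0.75, 0.11, 0.23] 0.62
4.14 2.1 [-0.1, 0.6, 1.3, 0.8, 1.8, 2.5] [-0.07, 0.83, 1.34, 0.81, 1.7, 2.33] [0.69, 0.07, 0.23] 0.54
4.2 1.84 [-0.1, 0.5, 1.6, 0.9, 1.6, 2.5] [-0.12, 0.69, 1.56, 0.93, 1.51, 2.37] [0.63, 0.04, 0.23] 0.47
4.26 1.58 [-0.2, 0.3, 1.8, 1.0, 1.4, 2.6] [-0.16, 0.56, 1.77, 1.08, 1.33, 2.39] [0.56, 0.03, 0.23] 0.41
4.33 1.32 [-0.2, 0.2, 2.0, 1.2, 1.2, 2.7] [-0.16, 0.44, 1.97, 1.26, 1.13, 2.4] [0.49, 0.04, 0.23] 0.35
4.4 1.06 [-0.1, 0.0, 2.1, 1.3, 1.0, 2.7] [-0.12, 0.33, 2.14, 1.5, 0.93, 2.38] [0.42, 0.07, 0.23] 0.27
```

```bash
cat > path.py <<'E'
from ik import *
s=env.state(); q=np.array(s['qpos']); P,R=fk(q)
ql,e=ik(P[-1]+[0,0,.18],R,q); print(ql.round(2),e, 'lift rows tool:',(R.T@[0,0,.18]/.15).round(3))
h=-1.5; Rf=Rfin(h); p=deck+[0,0,.14]-Rf@mt
qp,e=ik(p,Rf,np.array([.7,.8,1.1,-.85,1.8,.55])); print(qp.round(3),e)
N=20; bot=mt-.09*np.array([.866,0,.5])
t=np.linspace(0,1,N+1); W=[fk(ql+(qp-ql)*a) for a in t]
for i in range(N):
    (Pa,Ra),(Pb,Rb)=W[i],W[i+1]
    d=Ra.T@(Pb[-1]-Pa[-1]); w=Ro.from_matrix(Ra.T@Rb).as_rotvec()
    print((d/.15).round(3).tolist(),(w/1.5).round(3).tolist(),'|',round(np.linalg.norm(d)*1e3),round(np.degrees(np.linalg.norm(w)),1),Pb[-1].round(2),(Pb[-1]+Rb@mt).round(2),(Pb[-1]+Rb@bot).round(2))
E
python3 path.py
```

```text
[-0.2   0.51  1.29 -0.06  1.86 -1.69] 1.9379565729948922e-09 lift rows tool: [ 0.599 -0.    -1.04 ]
[ 0.667  0.854  0.98  -0.867  1.918  0.556] 2.4000823550807127e-10
[-0.016, 0.069, 0.01] [0.04, 0.003, 0.058] | 11 6.0 [0.53 0.01 0.19] [0.48 0.01 0.2 ] [0.57 0.   0.2 ]
[-0.01, 0.072, 0.002] [0.04, -0.002, 0.058] | 11 6.1 [0.54 0.02 0.19] [0.48 0.03 0.19] [0.57 0.01 0.2 ]
[-0.003, 0.074, -0.005] [0.039, -0.008, 0.058] | 11 6.1 [0.54 0.03 0.19] [0.48 0.04 0.19] [0.57 0.02 0.19]
[0.005, 0.076, -0.012] [0.038, -0.013, 0.058] | 12 6.1 [0.54 0.04 0.19] [0.49 0.05 0.19] [0.57 0.03 0.19]
[0.013, 0.076, -0.019] [0.036, -0.019, 0.059] | 12 6.1 [0.54 0.05 0.18] [0.49 0.07 0.18] [0.58 0.04 0.19]
[0.021, 0.075, -0.027] [0.033, -0.023, 0.059] | 12 6.2 [0.55 0.06 0.18] [0.49 0.08 0.18] [0.58 0.06 0.2 ]
[0.029, 0.073, -0.035] [0.03, -0.028, 0.06] | 13 6.2 [0.55 0.07 0.18] [0.5  0.1  0.18] [0.58 0.07 0.2 ]
[0.037, 0.07, -0.042] [0.026, -0.032, 0.06] | 13 6.2 [0.55 0.09 0.18] [0.5  0.11 0.17] [0.58 0.08 0.2 ]
[0.044, 0.066, -0.05] [0.021, -0.035, 0.06] | 14 6.3 [0.56 0.1  0.18] [0.51 0.13 0.17] [0.58 
[... 481 characters left out ...]
17 6.5 [0.57 0.18 0.19] [0.53 0.2  0.15] [0.59 0.18 0.22]
[0.069, 0.023, -0.096] [-0.012, -0.04, 0.064] | 18 6.6 [0.57 0.2  0.19] [0.54 0.22 0.15] [0.58 0.2  0.22]
[0.069, 0.015, -0.104] [-0.017, -0.039, 0.065] | 19 6.7 [0.57 0.22 0.2 ] [0.54 0.23 0.15] [0.58 0.22 0.23]
[0.068, 0.007, -0.111] [-0.022, -0.036, 0.066] | 20 6.7 [0.57 0.24 0.2 ] [0.55 0.25 0.15] [0.58 0.24 0.23]
[0.065, -0.001, -0.119] [-0.027, -0.033, 0.067] | 20 6.8 [0.56 0.26 0.2 ] [0.55 0.27 0.15] [0.57 0.26 0.24]
[0.062, -0.008, -0.126] [-0.031, -0.03, 0.067] | 21 6.9 [0.56 0.28 0.21] [0.55 0.29 0.15] [0.56 0.28 0.24]
[0.057, -0.014, -0.133] [-0.035, -0.025, 0.068] | 22 6.9 [0.56 0.3  0.21] [0.56 0.31 0.15] [0.56 0.31 0.24]
```

Request:
move_arm([
  [0.1, 0, -0.173, 0, 0, 0, 30],
  [0.1, 0, -0.173, 0, 0, 0, 30],
  [0.1, 0, -0.173, 0, 0, 0, 30],
  [0.1, 0, -0.173, 0, 0, 0, 30],
  [0.1, 0, -0.173, 0, 0, 0, 30],
  [0.1, 0, -0.173, 0, 0, 0, 30],
  [0, 0, 0, 0, 0, 0, 30],
], force=15)

```text
time_s: 4.95
tool_pos: [0.5332, -0.0046, 0.1941]
tool_rot: [-0.102, -2.621, -0.026]
wrist_force: [-0.0, 1.0, -1.2]
width: 0.0399
grip_force: 15.0
```

Request:
move_arm([
  [-0.016, 0.069, 0.01, 0.04, 0.003, 0.058, 30],
  [-0.01, 0.072, 0.002, 0.04, -0.002, 0.058, 30],
  [-0.003, 0.074, -0.005, 0.039, -0.008, 0.058, 30],
  [0.005, 0.076, -0.012, 0.038, -0.013, 0.058, 30],
  [0.013, 0.076, -0.019, 0.036, -0.019, 0.059, 30],
  [0.021, 0.075, -0.027, 0.033, -0.023, 0.059, 30],
  [0.029, 0.073, -0.035, 0.03, -0.028, 0.06, 30],
  [0.037, 0.07, -0.042, 0.026, -0.032, 0.06, 30],
  [0.044, 0.066, -0.05, 0.021, -0.035, 0.06, 30],
  [0.051, 0.061, -0.058, 0.016, -0.038, 0.061, 30],
])

```text
time_s: 6.2
tool_pos: [0.5573, 0.1161, 0.1821]
tool_rot: [-1.066, -2.568, 1.031]
wrist_force: [-0.6, -0.3, -0.9]
width: 0.0403
grip_force: 15.0
```

Request:
move_arm([
  [0.057, 0.055, -0.065, 0.011, -0.04, 0.062, 30],
  [0.061, 0.047, -0.073, 0.005, -0.041, 0.062, 30],
  [0.065, 0.04, -0.081, 0, -0.042, 0.063, 30],
  [0.068, 0.032, -0.088, -0.006, -0.041, 0.064, 30],
  [0.069, 0.023, -0.096, -0.012, -0.04, 0.064, 30],
  [0.069, 0.015, -0.104, -0.017, -0.039, 0.065, 30],
  [0.068, 0.007, -0.111, -0.022, -0.036, 0.066, 30],
  [0.065, -0.001, -0.119, -0.027, -0.033, 0.067, 30],
  [0.062, -0.008, -0.126, -0.031, -0.03, 0.067, 30],
  [0.057, -0.014, -0.133, -0.035, -0.025, 0.068, 30],
])

```text
time_s: 7.45
tool_pos: [0.5569, 0.2985, 0.2064]
tool_rot: [1.515, 1.628, -0.877]
wrist_force: [0.7, 0.9, -0.5]
width: 0.0401
grip_force: 15.0
```

Request:
move_arm([
  [0, 0, 0, 0, 0, 0, 30],
  [0, 0, 0, 0, 0, 0, 30],
])

```text
time_s: 7.7
tool_pos: [0.5575, 0.2975, 0.2077]
tool_rot: [1.516, 1.631, -0.879]
wrist_force: [0.9, -0.6, -0.7]
width: 0.0397
grip_force: 15.0
```

```bash
cat > chk.py <<'E'
from ik import *
import sys
s=env.state(); R=Ro.from_rotvec(s['tool_rot']).as_matrix(); m=s['tool_pos']+R@mt; a=R@[.866,0,.5]
print('mouth',m.round(4),'axis',a.round(4))
cs={n:cam(n) for n in ('scene','side')}; pickle.dump(cs,open('c2.pkl','wb'))
ims=[]
for n,b in zip(cs,sys.argv[1:3]):
    x,y,w,h=map(int,b.split(',')); im=cs[n]['img'][y:y+h,x:x+w,::-1]
    ims.append(cv2.resize(im,(400,int(400*h/w)),interpolation=cv2.INTER_CUBIC)); print(n,proj(cs[n],[m,m-.09*a,deck,deck+[0,0,.06]]).round(1).tolist())
cv2.imwrite('pics/'+sys.argv[3],np.hstack(ims))
E
python3 st.py; python3 chk.py 420,150,110,150 165,70,110,150 c2.png
```

```text
7.7 q [ 0.666  0.854  0.983 -0.865  1.916  0.555] p [0.5575 0.2975 0.2077] x [-0.038  0.498 -0.866] y [ 0.997  0.071 -0.003] z [ 0.06  -0.864 -0.5  ] F [ 0.9 -0.6 -0.7] w 0.0397 g 15.0
mouth [0.5568 0.3047 0.1512] axis [-3.2e-03 -3.0e-04 -1.0e+00]
scene [[474.0, 217.3], [482.3, 182.1], [463.1, 264.6], [467.8, 245.2]]
side [[209.9, 136.9], [204.6, 94.8], [217.6, 194.7], [214.4, 170.5]]
```

View pics/c2.png

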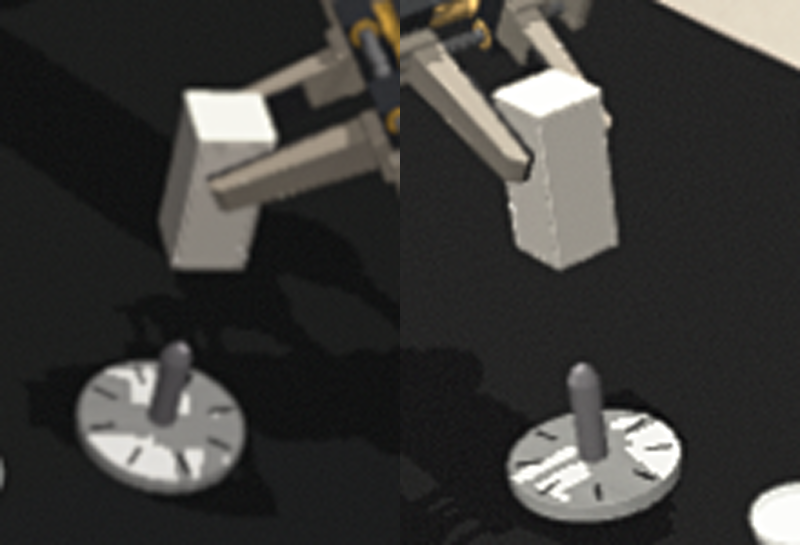

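The jar hangs mouth down, with its top centre at scene (483,182) / side (205,95). That matches the predicted pose and lies right above the peg at scene (468,245) / side (214,171). I'll descend.

Request:
move_arm([
  [0.09, 0, 0.052, 0, 0, 0, 30],
  [0.09, 0, 0.052, 0, 0, 0, 30],
  [0.09, 0, 0.052, 0, 0, 0, 30],
  [0.09, 0, 0.052, 0, 0, 0, 30],
  [0.09, 0, 0.052, 0, 0, 0, 30],
  [0.09, 0, 0.052, 0, 0, 0, 30],
  [0.09, 0, 0.052, 0, 0, 0, 30],
  [0.09, 0, 0.052, 0, 0, 0, 30],
  [0, 0, 0, 0, 0, 0, 30],
  [0, 0, 0, 0, 0, 0, 30],
])

```text
time_s: 9.05
tool_pos: [0.5577, 0.2985, 0.0847]
tool_rot: [1.518, 1.629, -0.875]
wrist_force: [0.2, 0.1, -0.7]
width: 0.0404
grip_force: 15.0
```

```bash
python3 st.py; python3 chk.py 420,180,110,125 165,120,110,125 c3.png
```

```text
9.05 q [ 0.668  1.008  0.988 -0.829  1.809  0.684] p [0.5577 0.2985 0.0847] x [-0.035  0.499 -0.866] y [0.997 0.071 0.001] z [ 0.062 -0.864 -0.5  ] F [ 0.2  0.1 -0.7] w 0.0404 g 15.0
mouth [0.5572 0.3057 0.0282] axis [ 7.e-04  6.e-04 -1.e+00]
scene [[464.4, 259.7], [471.7, 229.4], [463.1, 264.6], [467.8, 245.2]]
side [[216.7, 188.5], [211.7, 151.2], [217.6, 194.7], [214.4, 170.5]]
```

View pics/c3.png

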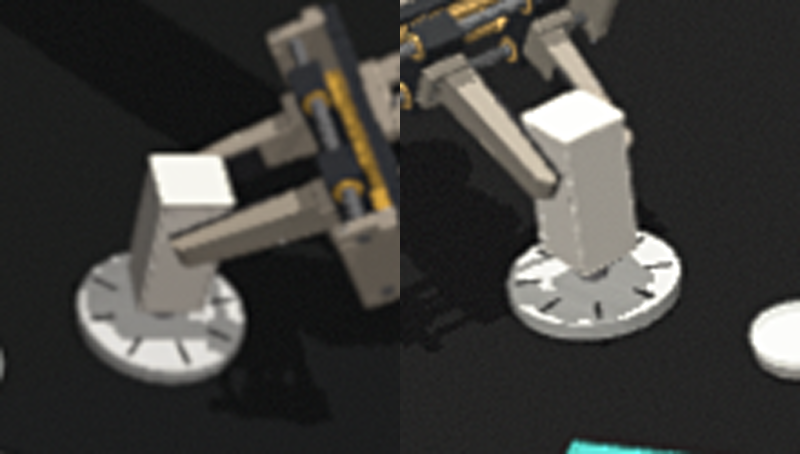

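The jar is over the peg, with its rim about 15 mm above the deck (side (220,188)). I'll lower it slowly.

Request:
move_arm([
  [0.012, 0, 0.007, 0, 0, 0, 30],
  [0.012, 0, 0.007, 0, 0, 0, 30],
  [0.012, 0, 0.007, 0, 0, 0, 30],
  [0.012, 0, 0.007, 0, 0, 0, 30],
  [0.012, 0, 0.007, 0, 0, 0, 30],
  [0.012, 0, 0.007, 0, 0, 0, 30],
  [0, 0, 0, 0, 0, 0, 30],
  [0, 0, 0, 0, 0, 0, 30],
])

```text
time_s: 10.15
tool_pos: [0.5575, 0.2983, 0.0717]
tool_rot: [1.518, 1.629, -0.876]
wrist_force: [-0.5, -0.1, -1.4]
width: 0.0401
grip_force: 15.0
```

Request:
move_arm([
  [0.006, 0, 0.0035, 0, 0, 0, 30],
  [0, 0, 0, 0, 0, 0, 30],
  [0.006, 0, 0.0035, 0, 0, 0, 30],
  [0, 0, 0, 0, 0, 0, 30],
])

```text
time_s: 10.65
tool_pos: [0.5574, 0.2982, 0.0695]
tool_rot: [1.518, 1.629, -0.876]
wrist_force: [-0.0, -0.4, -1.2]
width: 0.0397
grip_force: 15.0
```

```bash
python3 st.py
```

```text
10.65 q [ 0.667  1.03   0.984 -0.826  1.797  0.697] p [0.5574 0.2982 0.0695] x [-0.036  0.499 -0.866] y [ 0.997  0.071 -0.   ] z [ 0.061 -0.864 -0.5  ] F [-0.  -0.4 -1.2] w 0.0397 g 15.0
```

Request:
move_arm([
  [0.006, 0, 0.0035, 0, 0, 0, 30],
  [0, 0, 0, 0, 0, 0, 30],
])

```text
time_s: 10.9
tool_pos: [0.5574, 0.2982, 0.0685]
tool_rot: [1.518, 1.629, -0.876]
wrist_force: [0.3, 0.0, -0.7]
width: 0.0399
grip_force: 15.0
```

Request:
move_arm([
  [0.006, 0, 0.0035, 0, 0, 0, 30],
  [0, 0, 0, 0, 0, 0, 30],
])

```text
time_s: 11.15
tool_pos: [0.5575, 0.2983, 0.0684]
tool_rot: [1.518, 1.628, -0.876]
wrist_force: [-0.4, -0.2, 4.6]
width: 0.0399
grip_force: 15.0
```

The rim has touched the deck: upward force is 4.6 N and z has stopped. I'll release gently.

Request:
move_arm([
  [0, 0, 0, 0, 0, 0, 38],
  [0, 0, 0, 0, 0, 0, 38],
  [0, 0, 0, 0, 0, 0, 42],
  [0, 0, 0, 0, 0, 0, 46],
  [0, 0, 0, 0, 0, 0, 55],
  [0, 0, 0, 0, 0, 0, 64],
  [0, 0, 0, 0, 0, 0, 64],
  [0, 0, 0, 0, 0, 0, 64],
], force=4)

```text
time_s: 12.15
tool_pos: [0.5575, 0.2982, 0.0675]
tool_rot: [1.518, 1.629, -0.876]
wrist_force: [-0.1, 0.3, -1.2]
width: 0.0638
grip_force: 0.0
```

```bash
python3 st.py; python3 chk.py 420,180,110,125 165,120,110,125 c4.png
```

```text
12.15 q [ 0.667  1.033  0.983 -0.825  1.796  0.698] p [0.5575 0.2982 0.0675] x [-0.036  0.499 -0.866] y [ 0.997  0.071 -0.   ] z [ 0.061 -0.864 -0.5  ] F [-0.1  0.3 -1.2] w 0.0638 g 0.0
mouth [0.5569 0.3055 0.0109] axis [-1.e-04  5.e-04 -1.e+00]
scene [[463.0, 265.0], [470.1, 235.3], [463.1, 264.6], [467.8, 245.2]]
side [[217.6, 195.3], [212.6, 158.6], [217.6, 194.7], [214.4, 170.5]]
```

View pics/c4.png

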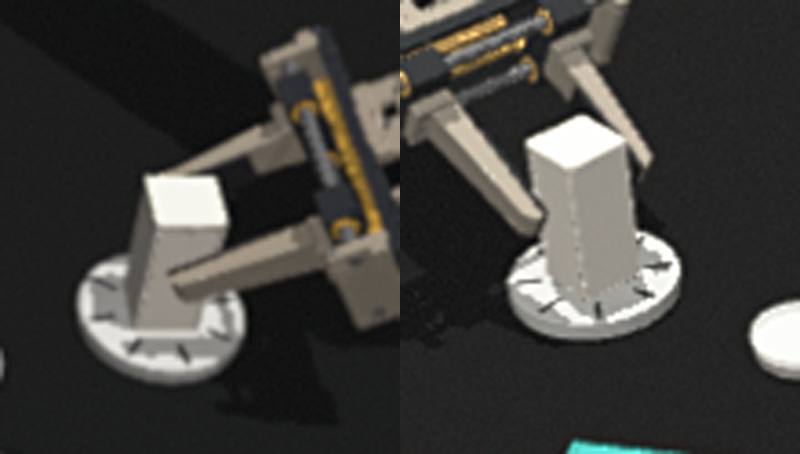

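The jar stands flat on the base, with its top centre at scene (471,236) / side (213,158), and both fingers are clear. I'll back off along -z of the tool.

Request:
move_arm([
  [0, 0, -0.1, 0, 0, 0, 64],
  [0, 0, -0.15, 0, 0, 0, 64],
  [0, 0, -0.2, 0, 0, 0, 64],
  [0, 0, -0.2, 0, 0, 0, 64],
  [0, 0, -0.2, 0, 0, 0, 64],
  [0, 0, -0.2, 0, 0, 0, 64],
  [0, 0, 0, 0, 0, 0, 64],
  [0, 0, 0, 0, 0, 0, 64],
])

```text
time_s: 13.25
tool_pos: [0.5478, 0.4334, 0.1453]
tool_rot: [1.517, 1.629, -0.878]
wrist_force: [0.5, -1.2, 0.5]
width: 0.0641
grip_force: 0.0
```

```bash
python3 st.py; python3 chk.py 0,0,640,480 165,120,110,125 c5.png 2>/dev/null; python3 - <<'E'
from h import *
c=pickle.load(open('c2.pkl','rb')); cv2.imwrite('pics/c6.png',np.hstack([cv2.resize(c['scene']['img'][150:370,150:540,::-1],(400,226)),cv2.resize(c['side']['img'][100:420,150:500,::-1],(247,226))]))
E
```

```text
13.25 q [ 0.797  1.267  0.418 -0.856  2.111  0.523] p [0.5478 0.4334 0.1453] x [-0.036  0.498 -0.866] y [ 0.998  0.071 -0.001] z [ 0.061 -0.864 -0.5  ] F [ 0.5 -1.2  0.5] w 0.0641 g 0.0
mouth [0.5472 0.4406 0.0888] axis [-1.1e-03 -6.0e-04 -1.0e+00]
scene [[531.8, 239.7], [543.0, 207.4], [463.1, 264.6], [467.8, 245.2]]
side [[175.3, 141.8], [169.0, 104.0], [217.6, 194.7], [214.4, 170.5]]
```

View pics/c6.png

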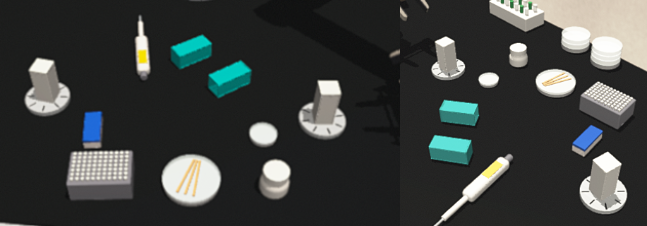

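The jar stands upright on its stand at crop (327,105), the gripper is clear and nothing else has moved. I'll hand the job in.

```bash
python3 -c "
from station import env
print(env.finish_job())"
```

```text
the job is handed in; nothing more can be done
None
```

The white jar stands upside down over the empty stand's peg with its rim on the steel base, released with the gripper clear. In the last pictures nothing else had moved. I handed the job in at about 13.3 s; it returned no verdict.

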